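# Pack the rotary fixture's parts into their tray

## Robot

A 6-joint arm with a two-finger parallel gripper is mounted at the origin on the work surface. World frame = base frame: x ahead of the robot, y to its left, z up, the work surface at z = 0. Lengths are in m, angles in rad, forces in N, time in s.
With the tool pointing down it reaches from about 0.375 to 0.9 m from the base axis. Payload 3.1 kg.
Tool frame: the origin (TCP) lies at the centre of the arm's flange, where the gripper is bolted on; the fingertips stand 173 mm ahead of it and the grasp point (between the pads) lies 155 mm ahead of it (tip_extent is the distance from the TCP to the fingertips, in m); z points along the fingers, y is the direction in which the jaws open and shut (so a half turn about z gives the same grasp; the last joint's range is limited). The gripper opens to 85 mm and grips with 20 to 120 N. Pads are 22 mm wide; open, the fingers measure 114 mm over their backs; the gripper's body (76 mm by 85 mm) begins 54 mm behind the grasp point. The pads swing forward as they close: fully open they stand 13 mm farther back than shut.
Start: joints at [1.111, 0.527, 1.433, -0, 1.181, -0.178], TCP at [0.173, 0.601, 0.405] pointing down, gripper open.
Joint ranges: [-3.08, 3.08], [-0.75, 2.2], [0.22, 2.44], [-1.43, 4.57], [0, 2.65], [-2.85, 2.85]. Speed limits (rad/s): [2.79, 2.79, 3.14, 3.14, 3.14, 3.14].

## Interface

Orientations are given as a unit quaternion [x, y, z, w].
In Python, from station import sense, snapshot, sign_off, tip_extent gives the robot as it stands. The module is installed in compiled form; this text tells all that it offers.
- The arm moves only by the tool servo_tool, never from a script. Its argument "rows" is a list of rows, each a list of 3 entries, a list of its own where there are three numbers: the shift along the tool's x, y, z in mm, then the turn about the tool's z in degrees, then the opening, from -1 (shut) to 1 (fully open), so that 0 is half open. A call has 1 to 8 rows; each row is the pose to reach, as a shift and turn from the pose measured when the call began, along the tool's axes at that moment; what a row does not reach only later rows make up. A row lasts 1/10 s, in which the tool goes at most 50 mm and 8.59 degrees, less where a joint would pass 70% of its speed; a pose out of reach is approached as far as the arm can. A call with a gripper value outside its range is refused whole. The fingers move at their own pace and stop on an object; "force" is the grip in N (left out, the last holds). Time passes only in rows, so rows that repeat a pose let the fingers close. It gives the time, the measured TCP pose, the force and the opening at its end, in the units of the state.
- sense(): the state, without advancing time (a new reading comes with each control period).
- snapshot(name): name is "scene" or "top" or "wrist"; returns a dict with "image" (480x640x3 uint8, blue, green, red), "z_map" (480x640 float32, m along the optical axis (not along the pixel's ray), 0 where there is no reading), "vertical_fov" (degrees; the focal length in pixels is half the picture's height over the tangent of half this angle, whatever the lens; pixels are square), "cx", "cy" (the principal point, pixels), "k1" (the pictures are not rectified: a ray, as slopes to the right and down, at radius r is drawn at 1 + k1 r^2 times it, then the intrinsics apply), "cam_to_world" (4x4, takes a point from camera to world coordinates). Camera axes: x right, y down, z forward; pixel columns grow to the right and rows downward; lengths in m; the calibration is good to about 2 mm. A picture is of the moment at which its call begins.
- sign_off(): hands the job in, once; it reports no verdict.
The state is a dict: "t": time; "q": joint angles; "qd": joint speeds; "tau": joint torques, N m; "tcp_pos": TCP position; "tool_rot": TCP orientation; "force": force on the tool from outside, world axes, zero at the start; "ft_torque": the same for the moment, N m; "finger_gap": opening from 0.0 (shut) to 1.0 (fully open).
Only numpy, scipy, OpenCV 4.12 (cv2) and the standard library are available. Lean on these libraries where they do the work, as an engineer would, in place of code of your own. Each camera call takes 0.05 s, during which the arm holds its last target. There are 200 camera calls.

## Task

Put the three rotary-fixture parts away in the narrow grey tray: thread the square bored spacer down over the tray's post, and pack the riser block and the round drum beside it, all three upright and standing flat on the tray floor. It is a snug fit, so line each part up with the tray, and set the parts down rather than dropping them. Leave everything else on the bench where it is.

Things in the scene. Friction and masses are not known exactly. Their poses are not given: they have to be found in the camera images.
- tray_floor (a point): Narrow grey open tray, fixed to the bench, turned any way. Inside 58 mm wide (its x) by 148 mm long (its y); walls and floor 4 mm thick, wall tops 30 mm above the bench. The point: centre of the inner floor, 4 mm above the bench, z up. The parts fit only in one row along y, the riser's 36 mm side along the row, about 12 mm to spare in all; riser and drum in either order.
- post_top (a point): Top centre of the upright round steel post, 16 mm diameter with a rounded top, that stands in the tray on its long centre line, 47.5 mm from the floor's centre towards the tray's +y end; its top is 46 mm above the tray floor (50 mm above the bench).
- spacer_center (a point): Bored spacer: plain aluminium block 48 x 48 mm, 70 mm tall, with a 22 mm round hole right through it along its z (upright) axis. Stands on the bench. The point is its centre, half-way up; x and y are square to its sides. About 0.35 kg. When home, the post is inside its hole and hidden.
- riser_center (a point): Riser block: plain solid steel-coloured block 50 mm (its x) by 36 mm (its y), 80 mm tall (z up), slightly rounded edges, two dark screw heads on top. Stands on the bench. The point is its centre, half-way up. About 0.45 kg.
- drum_center (a point): Drum: plain steel-coloured upright cylinder, 52 mm diameter, 86 mm tall (z up), with a thin dark groove near each end. Stands on the bench. The point is its centre, half-way up. About 0.45 kg.
- offcut: Bystander: low aluminium offcut, 62 x 45 mm, 26 mm tall, lying among the parts; origin at the centre of its underside.
- wrench: Bystander: steel wrench 150 mm long lying flat among the parts, under 30 mm high; origin at its underside, long axis x.
- tape: Bystander: roll of paper tape, 90 mm diameter, 25 mm tall, lying flat beyond the tray; origin at the centre of its underside.
- tumbler_center (a point): Bystander: black insulated tumbler, 72 mm diameter, 95 mm tall, standing at the right; the point is its centre, half-way up.
- driver: Bystander: screwdriver 190 mm long lying at the far side, under 40 mm high; origin at its underside, long axis x.
- carton: Bystander: closed cardboard carton 100 x 130 mm, 60 mm tall, at the left; origin at the centre of its underside.
- brush: Bystander: brush 170 mm long lying at the near right, under 40 mm high; origin at its underside, long axis x.

How it is judged:
By the outcome, as a careful person would: the job done as asked, in the order asked, and still so for the second after the job is handed in, with the robot touching nothing.
It also fails if it takes over 72 s, if anything falls off the work surface, if the arm or the gripper's body presses on something with over 40 N, if the wrist force passes 120 N, or if a joint passes its speed limit or range.

## Working session

There is one attempt and no reset: what is moved stays moved. The work goes in short steps, Python scripts to look and compute and a tool call to move; the robot and the scene stay as the last step left them, time stands still between calls to the robot, and variables do not carry over. Pictures are saved under pics/ and viewed, about 8 in all and at most 12, crops included, and the job is handed in when it is done.

Besides the shell and the picture viewer there is one more tool, called after "Call:" in YAML: its name, and indented under it one key for each argument. servo_tool: Moves the arm, as the interface text tells. Its arguments: {"type":"object","properties":{"rows":{"type":"array"},"force":{"type":"number"}},"required":["rows"]}

```bash
mkdir -p pics; cat > h.py <<'E'
import numpy as np, cv2
from station import sense, snapshot, sign_off, tip_extent
def K(s):
    f=240/np.tan(np.radians(s["vertical_fov"])/2)
    return f
def pts(s):
    f=K(s);v,u=np.mgrid[0:480,0:640]
    x=(u-s["cx"])/f;y=(v-s["cy"])/f
    xu,yu=x.copy(),y.copy()
    for _ in range(8):
        r2=xu**2+yu**2;xu=x/(1+s["k1"]*r2);yu=y/(1+s["k1"]*r2)
    z=s["z_map"];T=np.array(s["cam_to_world"])
    P=np.stack([xu*z,yu*z,z],-1)@T[:3,:3].T+T[:3,3]
    P[z==0]=np.nan
    return P
E
python3 - <<'E'
from h import *
a=[]
for n in("scene","top"):
    s=snapshot(n);cv2.imwrite(f"pics/{n}0.png",s["image"]);np.savez(f"{n}0.npz",P=pts(s),img=s["image"])
    print(n,s["vertical_fov"],s["cx"],s["cy"],s["k1"],np.round(s["cam_to_world"],3).tolist())
    P=pts(s);print(np.nanpercentile(P[...,2],[1,25,50,75,99]))
print(sense(),tip_extent)
E
```

```text
scene 43.79927162397821 320.89992987191243 244.62583727685006 0.04388272389334907 [[0.887, 0.364, -0.285, 0.951], [0.463, -0.706, 0.536, -0.685], [-0.006, -0.607, -0.795, 1.11], [0.0, 0.0, 0.0, 1.0]]
[-7.58333322e-01 -3.43610060e-01 -4.43255893e-04  2.91571528e-03
  3.42885648e-01]
top 45.69038642959931 314.44538741390505 246.90546419308234 0.010812095617265718 [[-0.028, -0.985, 0.17, 0.371], [-1.0, 0.029, 0.003, 0.017], [-0.008, -0.17, -0.985, 1.392], [0.0, 0.0, 0.0, 1.0]]
[-7.61869580e-01 -7.39699739e-01 -4.78357002e-04  3.01192985e-03
  1.99662506e-01]
{'t': 0.1, 'q': array([ 1.11150394e+00,  5.28419688e-01,  1.43382316e+00, -6.76991597e-06,
        1.18142081e+00, -1.78444798e-01]), 'qd': array([-8.49765725e-05, -1.61702312e-03, -2.72419697e-03, -2.36777690e-03,
       -1.01032803e-03,  6.26516936e-04]), 'tau': array([-4.75358465e-04, -4.43301165e+01, -1.78585875e+01, -2.52400005e-04,
        3.87736975e-03, -1.57530718e-05]), 'tcp_pos': array([0.17302466, 0.60023542, 0.40378697]), 'tool_rot': array([ 1.39961400e-01,  9.90156419e-01, -9.84284625e-04, -3.21649616e-04]), 'force': array([-0.22690906,  0.63210349,  0.0691155 ]), 'ft_torque': array([-0.01147937, -0.03052261, -0.00572514]), 'finger_gap': 0.998924335563886} 0.1734
```

View pics/top0.png

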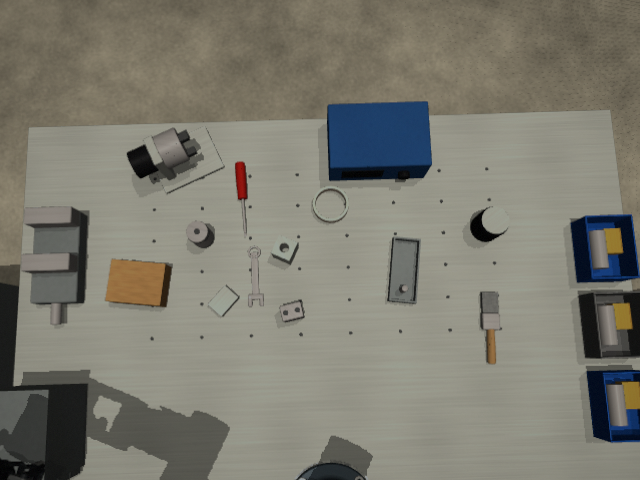

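View pics/scene0.png

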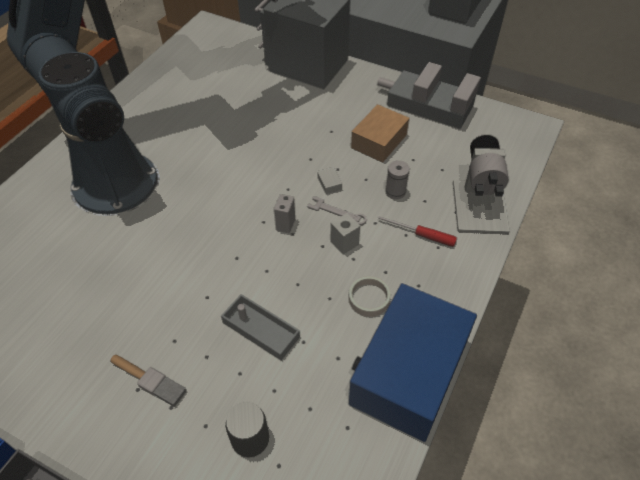

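Top view: drum (200,234), spacer (285,249), riser (291,311), tray (403,270) with post at (403,288), offcut (223,301), wrench between them. The scene view shows the same arrangement. Next I measure with the depth points.

```bash
cat > m.py <<'E'
from h import *
def rect(P,c,zlo,zhi,r=.06):
    m=(np.hypot(P[...,0]-c[0],P[...,1]-c[1])<r)&(P[...,2]>zlo)&(P[...,2]<zhi)
    q=P[m]
    if len(q)<8: return len(q)
    R=cv2.minAreaRect((q[:,:2]*1000).astype(np.float32))
    return len(q),np.round(R[0],1),np.round(R[1],1),round(R[2],1),round(q[:,2].mean()*1000,1)
E
python3 - <<'E'
from m import *
T=np.load("top0.npz")["P"];S=np.load("scene0.npz")["P"]
px=dict(drum=(200,230),spacer=(278,246),riser=(291,308),post=(403,288),tray=(403,270))
h=dict(drum=86,spacer=70,riser=80,post=50,tray=30)
for k,(u,v) in px.items():
    c=np.nanmedian(T[v-2:v+3,u-2:u+3].reshape(-1,3),0);print(k,c.round(4))
    H=h[k]/1000;r=.1 if k=="tray" else .05
    if k=="post":r=.015
    lo,hi=(H-.008,H+.008)
    if k=="post":lo=.035
    for n,P in(("T",T),("S",S)):print("  ",n,rect(P,c,lo,hi,r))
E
```

```text
drum [0.6445 0.2873 0.0859]
   T (378, array([642.6, 294.2]), array([50.1, 49.4]), 44.2, np.float64(86.3))
   S (317, array([642. , 292.4]), array([52.3, 52.9]), 23.1, np.float64(85.7))
spacer [0.6051 0.1062 0.0674]
   T (354, array([601. ,  92.6]), array([47.7, 48.9]), 65.6, np.float64(70.0))
   S (385, array([599.7,  92.5]), array([51.4, 51.7]), 64.5, np.float64(69.5))
riser [0.4567 0.0781 0.0808]
   T (341, array([451.3,  78.1]), array([36.3, 49.7]), 11.6, np.float64(80.3))
   S (295, array([449.4,  75.7]), array([37.9, 57.6]), 11.1, np.float64(79.5))
post [ 0.498  -0.1854  0.0491]
   T (41, array([ 499.6, -188.6]), array([14.9, 13.6]), 47.1, np.float64(47.8))
   S (62, array([ 498.3, -190.5]), array([14.9, 15.1]), 46.8, np.float64(46.5))
tray [ 0.5464 -0.1946  0.0039]
   T (375, array([ 546.4, -195.1]), array([ 67.6, 157. ]), 82.5, np.float64(29.4))
   S (669, array([ 544.4, -194.4]), array([ 70.3, 159.6]), 82.6, np.float64(28.6))
```

```bash
cat > g.py <<'E'
import sys
from h import *
from scipy.spatial.transform import Rotation as R
# usage: x y z(grasp, mm) jawangle(deg)
x,y,z,a=map(float,sys.argv[1:5])
s=sense();Rm=R.from_quat(s["tool_rot"]).as_matrix();p=s["tcp_pos"]*1000
G=p+155*Rm[:,2]
ja=np.degrees(np.arctan2(Rm[1,1],Rm[0,1]))
d=((-(a-ja))+90)%180-90
sh=Rm.T@(np.array([x,y,z])-G)
print("t",round(s["t"],2),"grasp",G.round(1),"jaw",ja.round(2),"tilt",Rm[:2,2].round(4),"q6",s["q"][5].round(2),"gap",round(s["finger_gap"],3),"F",s["force"].round(1))
print("shift",sh.round(1),"turn",round(d,2))
E
python3 g.py 600 92.6 250 65.3
```

```text
t 0.1 grasp [172.9 599.9 248.8] jaw 73.91 tilt [-0.0009 -0.0019] q6 -0.18 gap 0.999 F [-0.2  0.6  0.1]
shift [-551.  -369.1   -0.7] turn 8.61
```

Call:
servo_tool:
  rows:
    - [[-30, -20, 0], 0.5, 1]
    - [[-70, -47, 0], 1, 1]
    - [[-110, -74, 0], 2, 1]
    - [[-150, -100, 0], 3, 1]
    - [[-190, -127, 0], 4, 1]
    - [[-230, -154, 0], 5, 1]
    - [[-270, -181, 0], 6, 1]
    - [[-310, -208, 0], 7, 1]
  force: 50

```text
t: 0.9
tcp_pos: [0.4141, 0.3128, 0.4039]
tool_rot: [0.2, 0.98, -0.001, -0.0]
force: [1.0, 1.1, -0.0]
finger_gap: 0.999
```

```bash
python3 g.py 600 92.6 250 65.3
```

```text
t 0.9 grasp [413.9 312.5 248.9] jaw 66.87 tilt [-0.0014 -0.0019] q6 -0.73 gap 0.999 F [ 1.   1.1 -0. ]
shift [-257.5 -129.1   -0.9] turn 1.57
```

Call:
servo_tool:
  rows:
    - [[-40, -20, 0], 0.5, 1]
    - [[-80, -40, 0], 1, 1]
    - [[-120, -60, 0], 1.6, 1]
    - [[-160, -80, 0], 1.6, 1]
    - [[-200, -100, 0], 1.6, 1]
    - [[-235, -118, 0], 1.6, 1]
    - [[-257, -129, 0], 1.6, 1]
    - [[-257, -129, 0], 1.6, 1]

```text
t: 1.7
tcp_pos: [0.6019, 0.0902, 0.4035]
tool_rot: [0.216, 0.976, -0.001, 0.0]
force: [-0.9, 0.4, 0.4]
finger_gap: 1.0
```

```bash
python3 g.py 600 92.6 250 65.3; python3 - <<'E'
from m import *
s=snapshot("wrist");cv2.imwrite("pics/w1.png",s["image"]);P=pts(s);print(np.round(s["cam_to_world"],3).tolist())
print(rect(P,(.6,.0926),.064,.075,.05))
E
```

```text
t 1.7 grasp [601.9  89.8 248.5] jaw 65.04 tilt [-0.     -0.0028] q6 -1.17 gap 1.0 F [-0.9  0.4  0.4]
shift [ 2.9  1.8 -1.5] turn -0.26
[[0.422, 0.858, 0.291, 0.526], [0.906, -0.399, -0.138, 0.126], [-0.003, 0.322, -0.947, 0.374], [0.0, 0.0, 0.0, 1.0]]
(2805, array([600.5,  93.6]), array([48. , 48.7]), 64.9, np.float64(70.8))
```

View pics/w1.png

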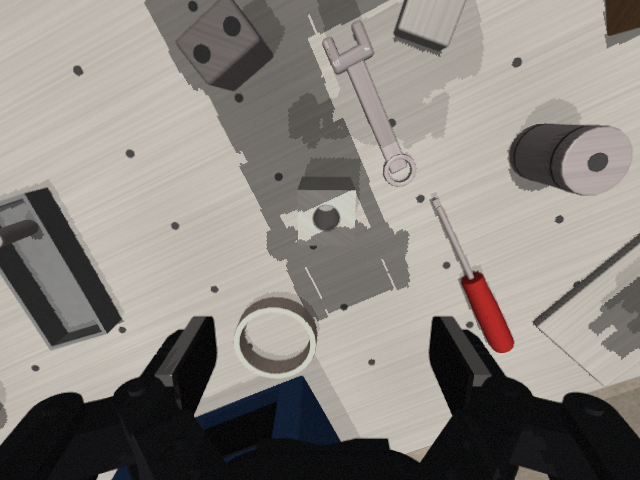

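Wrist view: spacer top at (326,215), wrench ring at (400,170), clear of the finger path. Descending.

```bash
python3 g.py 600.4 93.2 54 65
```

```text
t 1.75 grasp [600.   91.5 248.3] jaw 65.11 tilt [-0.0024 -0.0017] q6 -1.17 gap 1.003 F [-0.9  0.2 -0.3]
shift [1.000e-01 2.200e+00 1.943e+02] turn 0.11
```

Call:
servo_tool:
  rows:
    - [[0, 1, 30], 0, 1]
    - [[0, 2, 70], 0, 1]
    - [[0, 2, 105], 0, 1]
    - [[0, 2, 135], 0, 1]
    - [[0, 2, 160], 0, 1]
    - [[0, 2, 180], 0, 1]
    - [[0, 2, 194], 0, 1]
    - [[0, 2, 194], 0, 1]

```text
t: 2.55
tcp_pos: [0.5994, 0.0942, 0.2075]
tool_rot: [0.215, 0.977, -0.001, -0.003]
force: [-0.5, -1.2, -0.4]
finger_gap: 0.997
```

```bash
python3 g.py 600.4 93.2 54 65;python3 g.py 600.4 93.2 54 65
```

```text
t 2.55 grasp [598.2  94.   52.5] jaw 65.18 tilt [-0.0073 -0.0014] q6 -1.16 gap 0.997 F [-0.5 -1.2 -0.4]
shift [-2.3  0.2 -1.6] turn 0.18
t 2.55 grasp [598.2  94.   52.5] jaw 65.18 tilt [-0.0073 -0.0014] q6 -1.16 gap 0.997 F [-0.5 -1.2 -0.4]
shift [-2.3  0.2 -1.6] turn 0.18
```

Call:
servo_tool:
  rows:
    - [[-2, 0, 0], 0, 0.6]
    - [[-2, 0, 0], 0, 0.4]
    - [[-2, 0, 0], 0, 0.2]
    - [[-2, 0, 0], 0, 0]
    - [[-2, 0, 0], 0, -0.3]
    - [[-2, 0, 0], 0, -0.3]
    - [[-2, 0, 0], 0, -0.3]
    - [[-2, 0, 0], 0, -0.3]
  force: 50

```text
t: 3.35
tcp_pos: [0.6017, 0.0933, 0.2087]
tool_rot: [0.215, 0.977, -0.001, -0.002]
force: [0.4, -0.5, 6.3]
finger_gap: 0.554
```

```bash
python3 g.py 498.5 -188.8 150 82.5
```

```text
t 3.35 grasp [600.9  93.1  53.8] jaw 65.17 tilt [-0.005  -0.0014] q6 -1.17 gap 0.554 F [ 0.4 -0.5  6.3]
shift [ -25.  -299.1  -95.4] turn -17.33
```

Call:
servo_tool:
  rows:
    - [[0, 0, -5], 0, -0.3]
    - [[0, 0, -20], 0, -0.3]
    - [[0, 0, -45], 0, -0.3]
    - [[0, 0, -75], 0, -0.3]
    - [[0, 0, -100], 0, -0.3]
    - [[0, 0, -120], 0, -0.3]
    - [[0, 0, -120], 0, -0.3]
    - [[0, 0, -120], 0, -0.3]

```text
t: 4.15
tcp_pos: [0.6019, 0.0934, 0.329]
tool_rot: [0.215, 0.977, -0.001, -0.002]
force: [-0.5, -0.1, -3.2]
finger_gap: 0.555
```

```bash
python3 g.py 498.5 -188.8 174 82.5
```

```text
t 4.15 grasp [601.2  93.2 174. ] jaw 65.17 tilt [-0.0048 -0.0014] q6 -1.17 gap 0.555 F [-0.5 -0.1 -3.2]
shift [ -25.3 -299.1    0.9] turn -17.33
```

Call:
servo_tool:
  rows:
    - [[-2, -25, 0], -2, -0.3]
    - [[-5, -60, 0], -4, -0.3]
    - [[-9, -100, 0], -7, -0.3]
    - [[-12, -140, 0], -10, -0.3]
    - [[-15, -180, 0], -13, -0.3]
    - [[-18, -215, 0], -16, -0.3]
    - [[-21, -250, 0], -17.3, -0.3]
    - [[-23, -275, 0], -17.3, -0.3]

```text
t: 4.95
tcp_pos: [0.5059, -0.1675, 0.3282]
tool_rot: [0.066, 0.998, -0.0, -0.004]
force: [-0.4, -1.0, -2.8]
finger_gap: 0.558
```

Call:
servo_tool:
  rows:
    - [[0, 0, 0], 0, -0.3]
    - [[0, 0, 0], 0, -0.3]
    - [[0, 0, 0], 0, -0.3]

```text
t: 5.25
tcp_pos: [0.5057, -0.1666, 0.3273]
tool_rot: [0.066, 0.998, 0.001, -0.005]
force: [-0.6, -0.2, -2.6]
finger_gap: 0.557
```

```bash
python3 g.py 498.5 -188.8 174 82.5; python3 - <<'E'
from m import *
s=snapshot("wrist");cv2.imwrite("pics/w2.png",s["image"]);P=pts(s);np.savez("w2.npz",P=P,img=s["image"])
g=sense();c=g["tcp_pos"][:2]
print(rect(P,c,.182,.2,.05))
print("tray",rect(P,(.5455,-.1948),.024,.036,.1),"post",rect(P,(.4985,-.1888),.035,.055,.015))
E
```

```text
t 5.25 grasp [ 504.2 -166.4  172.3] jaw 82.43 tilt [-0.0099  0.0017] q6 -1.96 gap 0.557 F [-0.6 -0.2 -2.6]
shift [  2.7 -23.   -1.7] turn -0.07
(18781, array([ 504.2, -165.2]), array([86.4, 50. ]), 82.4, np.float64(189.6))
tray (1690, array([ 511. , -190.1]), array([65.8, 87.1]), 82.7, np.float64(30.2)) post (335, array([ 494.8, -187.3]), array([15.1,  9.2]), 80.7, np.float64(47.7))
```

View pics/w2.png

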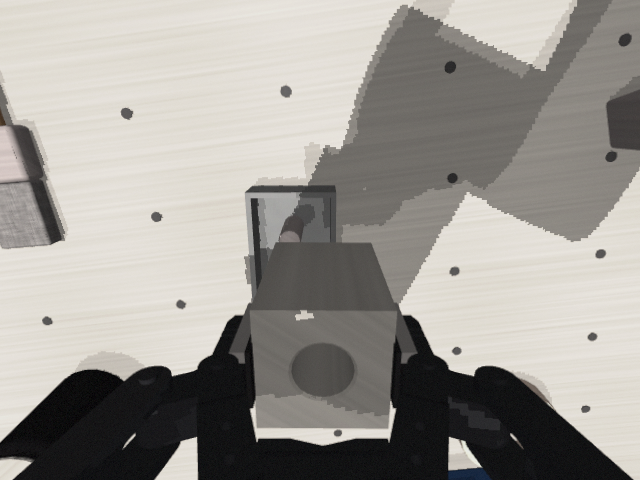

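Wrist view: spacer is held square between the fingers, its hole at about (323,370); tray end with post at (290,232). Now I measure the hole centre by ray onto the top plane.

```bash
cat >> m.py <<'E'
def hole(s,roi,zp,thr):
    u0,u1,v0,v1=roi
    g=cv2.GaussianBlur(cv2.cvtColor(s["image"],cv2.COLOR_BGR2GRAY),(5,5),0)[v0:v1,u0:u1]
    m=(g<thr).astype(np.uint8)
    c,_=cv2.findContours(m,0,1);c=max(c,key=cv2.contourArea)
    e=cv2.fitEllipse(c);uv=(e[0][0]+u0,e[0][1]+v0)
    return uv,e[1],ray(s,uv,zp)
def ray(s,uv,zp):
    f=K(s);Km=np.array([[f,0,s["cx"]],[0,f,s["cy"]],[0,0,1.]])
    n=cv2.undistortPoints(np.array([[uv]],np.float64),Km,np.array([s["k1"],0,0,0.]))[0,0]
    T=np.array(s["cam_to_world"]);d=T[:3,:3]@[n[0],n[1],1]
    return (T[:3,3]+d*(zp-T[2,3])/d[2])*1000
E
python3 - <<'E'
from m import *
s=snapshot("wrist")
g=cv2.cvtColor(s["image"],cv2.COLOR_BGR2GRAY);print(g[370,255:395:8],g[315:430:8,323])
for t in(80,88,95):print(hole(s,(275,370,335,405),.1895,t))
P=pts(s);print(np.nanmean(P[330:342,270:370,2]))
# far edge & side edges of the top face
for uv in((252,310),(397,310),(324,310)):print(ray(s,uv,.1895))
E
python3 g.py 498.5 -188.8 174 82.5
```

```text
[112 112 109 108 108  71  78  81  81  80  77  76  68 110 112 114 115  94] [110 110 114 113  81  81  78  82  81  79  80 141 141 137 141]
((336.67746353149414, 369.5915298461914), (30.656539916992188, 49.00117492675781), array([ 504.59167455, -160.51328354,  189.5       ]))
((322.5294494628906, 369.3865432739258), (51.14204788208008, 63.3215446472168), array([ 503.86919374, -165.34352561,  189.5       ]))
((322.50719833374023, 369.4057731628418), (52.59737014770508, 64.99871063232422), array([ 503.87593382, -165.35216464,  189.5       ]))
0.1899857684136942
[ 478.14309896 -185.15533518  189.5       ]
[ 484.35748039 -138.24298255  189.5       ]
[ 481.25099578 -161.86262828  189.5       ]
t 5.35 grasp [ 504.7 -166.2  172.8] jaw 82.49 tilt [-0.0089  0.0009] q6 -1.96 gap 0.555 F [ 0.4  0.1 -3.2]
shift [  3.2 -23.2  -1.2] turn -0.01
```

Call:
servo_tool:
  rows:
    - [[1, -8, 0], 0, -0.3]
    - [[2, -16, 0], 0, -0.3]
    - [[2, -22, 0], 0, -0.3]
    - [[2, -24, 0], 0, -0.3]
    - [[2, -24, 15], 0, -0.3]
    - [[2, -24, 35], 0, -0.3]
    - [[2, -24, 52], 0, -0.3]
    - [[2, -24, 60], 0, -0.3]

```text
t: 6.15
tcp_pos: [0.5, -0.1899, 0.2665]
tool_rot: [0.066, 0.998, 0.001, -0.005]
force: [-0.1, 0.1, -2.2]
finger_gap: 0.561
```

Call:
servo_tool:
  rows:
    - [[0, 0, 0], 0, -0.3]
    - [[0, 0, 0], 0, -0.3]

```text
t: 6.35
tcp_pos: [0.5001, -0.1901, 0.2667]
tool_rot: [0.066, 0.998, 0.001, -0.005]
force: [-0.3, 0.4, -2.4]
finger_gap: 0.561
```

```bash
python3 - <<'E'
from m import *
s=snapshot("wrist");P=pts(s);z=np.nanmean(P[330:342,270:370,2]);print(z)
for t in(88,95):print(hole(s,(275,370,335,405),z,t))
print("tray",rect(P,(.5,-.19),.024,.036,.1))
t=snapshot("top");S=snapshot("scene");cv2.imwrite("pics/s3.png",cv2.resize(S["image"][260:380,190:350],None,fx=4,fy=4))
for x in(t,S):
  Q=pts(x);print(rect(Q,(.4985,-.1888),.115,.138,.05),rect(Q,(.5455,-.1948),.024,.036,.1))
E
python3 g.py 498.5 -188.8 174 82.5
```

```text
0.12918223189935543
((322.5122413635254, 369.3675765991211), (50.543785095214844, 62.89911651611328), array([ 497.52303591, -188.85081583,  129.1822319 ]))
((322.48426055908203, 369.3827476501465), (52.051475524902344, 64.25582885742188), array([ 497.52784398, -188.86114852,  129.1822319 ]))
tray (1603, array([ 482. , -186.2]), array([66.2, 29. ]), 82.4, np.float64(30.2))
0 (106, array([ 585.4, -171.2]), array([ 37.6, 102.3]), 61.5, np.float64(29.7))
(427, array([ 502.9, -195.2]), array([84.1, 40.2]), 82.6, np.float64(127.0)) (478, array([ 545.7, -196.3]), array([ 69.1, 158.9]), 82.7, np.float64(29.2))
t 6.5 grasp [ 498.9 -189.9  112.4] jaw 82.47 tilt [-0.0092  0.0011] q6 -2.01 gap 0.551 F [ 0.9 -0.6 -2.6]
shift [  1.1   1.  -61.6] turn -0.03
```

View pics/s3.png

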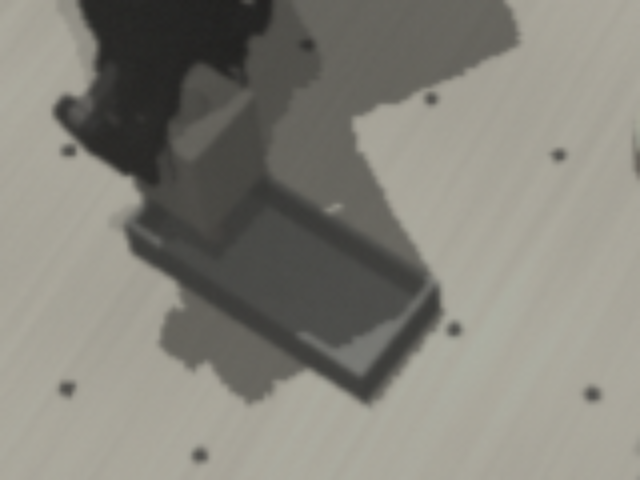

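Scene crop: the spacer hangs square over the tray's post end. Correct 1 mm and lower.

Call:
servo_tool:
  rows:
    - [[-1, 0, 0], 0, -0.3]
    - [[-1, 0, 6], 0, -0.3]
    - [[-1, 0, 12], 0, -0.3]
    - [[-1, 0, 18], 0, -0.3]
    - [[-1, 0, 24], 0, -0.3]
    - [[-1, 0, 30], 0, -0.3]
    - [[-1, 0, 36], 0, -0.3]
    - [[-1, 0, 42], 0, -0.3]

```text
t: 7.3
tcp_pos: [0.5009, -0.1901, 0.2247]
tool_rot: [0.066, 0.998, 0.0, -0.005]
force: [0.1, -0.0, -2.0]
finger_gap: 0.557
```

```bash
python3 g.py 498.5 -188.8 58 82.5
```

```text
t 7.3 grasp [ 499.5 -189.9   69.7] jaw 82.47 tilt [-0.0094  0.0013] q6 -2.0 gap 0.557 F [ 0.1 -0.  -2. ]
shift [ 1.   1.  11.7] turn -0.03
```

No contact force; continue to the floor.

Call:
servo_tool:
  rows:
    - [[0, 0, 3], 0, -0.3]
    - [[0, 0, 6], 0, -0.3]
    - [[0, 0, 8], 0, -0.3]
    - [[0, 0, 9.5], 0, -0.3]
    - [[0, 0, 10.5], 0, -0.3]
    - [[0, 0, 11], 0, -0.3]

```text
t: 7.9
tcp_pos: [0.5009, -0.1901, 0.2137]
tool_rot: [0.066, 0.998, 0.0, -0.005]
force: [0.1, 0.8, -2.8]
finger_gap: 0.556
```

```bash
python3 g.py 498.5 -188.8 58 82.5; python3 - <<'E'
from m import *
s=snapshot("wrist");P=pts(s);z=np.nanmean(P[330:342,270:370,2]);print(z)
E
```

```text
t 7.9 grasp [ 499.4 -190.    58.7] jaw 82.47 tilt [-0.0093  0.0012] q6 -2.0 gap 0.556 F [ 0.1  0.8 -2.8]
shift [1.1 1.  0.7] turn -0.03
0.07613875104776642
```

Call:
servo_tool:
  rows:
    - [[0, 0, 0.4], 0, -0.3]
    - [[0, 0, 0.8], 0, -0.3]
    - [[0, 0, 1.2], 0, -0.3]

```text
t: 8.25
tcp_pos: [0.5009, -0.1902, 0.2128]
tool_rot: [0.066, 0.998, 0.0, -0.005]
force: [-1.2, 0.3, 2.9]
finger_gap: 0.555
```

Contact felt. Release and rise.

Call:
servo_tool:
  rows:
    - [[0, 0, 0.2], 0, 0.15]
    - [[0, 0, 0.2], 0, 0.3]
    - [[0, 0, 0.2], 0, 0.5]
    - [[0, 0, 0.2], 0, 0.6]
    - [[0, 0, -10], 0, 0.6]
    - [[0, 0, -35], 0, 0.7]
    - [[0, 0, -75], 0, 0.8]
    - [[0, 0, -115], 0, 1]

```text
t: 9.05
tcp_pos: [0.5016, -0.1901, 0.3292]
tool_rot: [0.066, 0.998, 0.001, -0.005]
force: [1.3, 0.4, -0.0]
finger_gap: 0.997
```

Call:
servo_tool:
  rows:
    - [[0, 0, -30], 0, 1]
    - [[0, 0, -60], 0, 1]
    - [[0, 0, -70], 0, 1]

```text
t: 9.35
tcp_pos: [0.5028, -0.1904, 0.4032]
tool_rot: [0.066, 0.998, -0.001, -0.002]
force: [-0.4, -0.2, 0.2]
finger_gap: 1.004
```

```bash
python3 - <<'E'
from m import *
for n in("wrist","scene"):
  s=snapshot(n);P=pts(s);print(rect(P,(.4985,-.1888),.067,.08,.05),rect(P,(.5455,-.1948),.022,.035,.1))
E
python3 g.py 450.8 77.5 250 101.5
```

```text
(2913, array([ 499. , -189.1]), array([47.9, 48.7]), 81.7, np.float64(74.8)) (2399, array([ 545.5, -194.3]), array([ 66.1, 156.7]), 82.7, np.float64(30.0))
(478, array([ 498.5, -190.3]), array([50. , 50.8]), 82.8, np.float64(73.8)) (584, array([ 544.8, -194.5]), array([ 70. , 157.6]), 82.5, np.float64(28.7))
t 9.45 grasp [ 501.4 -190.3  246. ] jaw 82.47 tilt [-0.0067 -0.0004] q6 -2.01 gap 0.998 F [-0.5 -0.4 -0.1]
shift [ 85.3 258.9  -3.8] turn -19.03
```

Call:
servo_tool:
  rows:
    - [[8, 25, 0], -2, 1]
    - [[21, 65, 0], -5, 1]
    - [[34, 105, 0], -8, 1]
    - [[47, 145, 0], -11, 1]
    - [[60, 185, 0], -14, 1]
    - [[73, 222, 0], -17, 1]
    - [[82, 250, 0], -19, 1]
    - [[85, 259, 0], -19, 1]

```text
t: 10.25
tcp_pos: [0.4504, 0.0799, 0.3995]
tool_rot: [-0.102, 0.995, 0.001, -0.006]
force: [-0.0, -0.6, -0.7]
finger_gap: 0.998
```

Call:
servo_tool:
  rows:
    - [[0, 0, 0], 0, 1]
    - [[0, 0, 0], 0, 1]

```text
t: 10.45
tcp_pos: [0.4503, 0.0795, 0.3986]
tool_rot: [-0.102, 0.995, 0.001, -0.007]
force: [-0.2, -0.4, 0.7]
finger_gap: 1.002
```

```bash
python3 - <<'E'
from m import *
s=snapshot("wrist");P=pts(s);print(rect(P,(.451,.0775),.075,.085,.05));cv2.imwrite("pics/w4.png",s["image"])
E
python3 g.py 450.8 77.5 57 101.5
```

```text
(2637, array([449.5,  78.9]), array([35.3, 50. ]), 11.8, np.float64(80.9))
t 10.5 grasp [448.7  79.1 243.9] jaw 101.6 tilt [-0.0129 -0.    ] q6 -1.84 gap 0.999 F [1.2 0.1 0.1]
shift [ -4.1  -2.5 186.8] turn 0.1
```

View pics/w4.png

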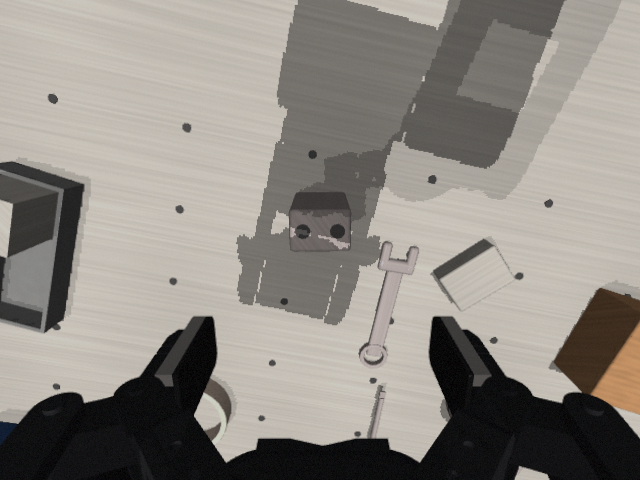

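Wrist view: riser at (320,228), wrench open end at (400,255) low and to the right. Descend, tips staying above 30 mm.

Call:
servo_tool:
  rows:
    - [[-1, -1, 30], 0, 1]
    - [[-1.5, -1.4, 70], 0, 1]
    - [[-2, -1.4, 105], 0, 1]
    - [[-2.5, -1.4, 135], 0, 1]
    - [[-3, -1.4, 160], 0, 1]
    - [[-3.5, -1.4, 177], 0, 1]
    - [[-3.5, -1.4, 185], 0, 1]
    - [[-3.5, -1.4, 185], 0, 1]

```text
t: 11.3
tcp_pos: [0.4522, 0.0775, 0.2129]
tool_rot: [-0.1, 0.995, 0.001, -0.007]
force: [-0.5, 0.6, 0.3]
finger_gap: 1.0
```

```bash
python3 g.py 450 78.5 59 101.7
```

```text
t 11.3 grasp [449.9  77.5  57.9] jaw 101.5 tilt [-0.0149  0.    ] q6 -1.84 gap 1.0 F [-0.5  0.6  0.3]
shift [-0.3  1.  -1.1] turn -0.2
```

Call:
servo_tool:
  rows:
    - [[0, 1, -1], 0, 0.6]
    - [[0, 1, -1], 0, 0.4]
    - [[0, 1, -1], 0, 0.3]
    - [[0, 1, -1], 0, 0.2]
    - [[0, 1, -1], 0, 0]
    - [[0, 1, -1], 0, -0.3]
    - [[0, 1, -1], 0, -0.3]
    - [[0, 1, -1], 0, -0.3]
  force: 60

```text
t: 12.1
tcp_pos: [0.4522, 0.0785, 0.2147]
tool_rot: [-0.1, 0.995, 0.001, -0.007]
force: [-0.8, -0.4, 5.1]
finger_gap: 0.572
```

Call:
servo_tool:
  rows:
    - [[0, 0, -5], 0, -0.3]
    - [[0, 0, -20], 0, -0.3]
    - [[0, 0, -45], 0, -0.3]
    - [[0, 0, -75], 0, -0.3]
    - [[0, 0, -105], 0, -0.3]
    - [[0, 0, -125], 0, -0.3]
    - [[0, 0, -130], 0, -0.3]
    - [[0, 0, -130], 0, -0.3]

```text
t: 12.9
tcp_pos: [0.4536, 0.0786, 0.345]
tool_rot: [-0.101, 0.995, 0.0, -0.006]
force: [0.2, 0.2, -4.2]
finger_gap: 0.582
```

```bash
python3 g.py 543.2 -194 188 82.6
```

```text
t 12.9 grasp [451.7  78.6 190. ] jaw 101.54 tilt [-0.0123 -0.0003] q6 -1.84 gap 0.582 F [ 0.2  0.2 -4.2]
shift [ -35.2 -285.4    1. ] turn 18.94
```

Call:
servo_tool:
  rows:
    - [[-3, -22, 0], 2, -0.3]
    - [[-8, -60, 0], 5, -0.3]
    - [[-13, -100, 0], 8, -0.3]
    - [[-18, -140, 0], 11, -0.3]
    - [[-23, -180, 0], 14, -0.3]
    - [[-28, -220, 0], 17, -0.3]
    - [[-33, -260, 0], 18.9, -0.3]
    - [[-35, -278, 0], 18.9, -0.3]

```text
t: 13.7
tcp_pos: [0.5442, -0.1902, 0.3418]
tool_rot: [0.066, 0.998, -0.001, -0.007]
force: [0.5, -0.1, -4.2]
finger_gap: 0.578
```

Call:
servo_tool:
  rows:
    - [[0, 0, 0], 0, -0.3]
    - [[0, 0, 0], 0, -0.3]

```text
t: 13.9
tcp_pos: [0.5432, -0.1897, 0.3398]
tool_rot: [0.066, 0.998, 0.001, -0.009]
force: [-1.0, 1.3, -5.2]
finger_gap: 0.578
```

```bash
python3 g.py 543.2 -194 188 82.6;python3 - <<'E'
from m import *
s=snapshot("wrist");P=pts(s);cv2.imwrite("pics/w5.png",s["image"])
c=sense()["tcp_pos"][:2];print(rect(P,c,.203,.221,.045))
print(rect(P,(.4985,-.1888),.067,.08,.05),rect(P,(.5455,-.1948),.022,.035,.1))
E
```

```text
t 13.9 grasp [ 540.5 -189.3  184.8] jaw 82.43 tilt [-0.0176  0.0025] q6 -1.96 gap 0.578 F [-1.   1.3 -5.2]
shift [-3.2 -4.3 -3.2] turn -0.17
(17339, array([ 540.3, -188.5]), array([87.9, 36.8]), 83.0, np.float64(207.6))
(4896, array([ 499.1, -189.1]), array([48.1, 48.1]), 82.1, np.float64(74.9)) (1885, array([ 513.1, -190.2]), array([66.1, 90.3]), 82.8, np.float64(30.6))
```

View pics/w5.png

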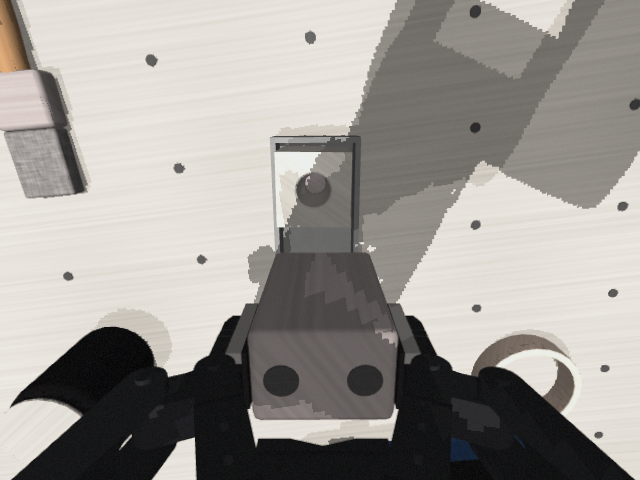

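Wrist view: riser top with screws at (282,380) and (365,380), hanging square beside the seated spacer, whose hole with the post inside is at (313,189).

```bash
python3 - <<'E'
from m import *
s=snapshot("wrist");P=pts(s);print(np.nanmean(P[345:360,270:370,2]))
z=.2075
a=hole(s,(255,305,362,398),z,75);b=hole(s,(342,390,362,398),z,75);print(a,b,(a[2]+b[2])/2, np.degrees(np.arctan2(*(b[2]-a[2])[[1,0]])))
E
python3 g.py 543.6 -194.2 100 82.6
```

```text
0.20656101699170554
((280.6055564880371, 380.39452171325684), (30.897661209106445, 35.629730224609375), array([ 538.38927987, -201.43621273,  207.5       ])) ((364.5088882446289, 380.01109886169434), (30.605552673339844, 35.651451110839844), array([ 541.8925231 , -173.84609785,  207.5       ])) [ 540.14090149 -187.64115529  207.5       ] 82.7636163322347
t 14.0 grasp [ 540.6 -188.1  185.7] jaw 82.53 tilt [-0.0168  0.0021] q6 -1.96 gap 0.578 F [-0.2 -0.7 -4.2]
shift [-5.2 -5.6 85.6] turn -0.07
```

Call:
servo_tool:
  rows:
    - [[-2, -2, 0], 0, -0.3]
    - [[-4, -5, 0], 0, -0.3]
    - [[-4.4, -6, 0], 0, -0.3]
    - [[-4.5, -6, 10], 0, -0.3]
    - [[-4.7, -6, 20], 0, -0.3]
    - [[-4.8, -6, 30], 0, -0.3]
    - [[-4.9, -6, 35], 0, -0.3]
    - [[-4.9, -6, 35], 0, -0.3]

```text
t: 14.8
tcp_pos: [0.5463, -0.1948, 0.3041]
tool_rot: [0.065, 0.998, 0.001, -0.01]
force: [1.2, 0.3, -3.7]
finger_gap: 0.577
```

```bash
cat > r.py <<'E'
from m import *
s=snapshot("wrist");P=pts(s);z=np.nanmean(P[345:360,270:370,2])
a=hole(s,(255,305,362,398),z,75);b=hole(s,(342,390,362,398),z,75);print(z,(a[2]+b[2])/2, np.degrees(np.arctan2(*(b[2]-a[2])[[1,0]])))
print(rect(P,(.4985,-.1888),.067,.08,.05),rect(P,(.5455,-.1948),.022,.035,.1))
E
python3 r.py; python3 g.py 543.6 -194.2 63 82.7
```

```text
0.17043078279421522 [ 543.77957019 -193.54124248  170.43078279] 82.74986226932826
(6726, array([ 499.3, -189.2]), array([48.2, 48.3]), 82.0, np.float64(74.9)) (2273, array([ 508.3, -189.6]), array([66.3, 80.9]), 82.8, np.float64(30.5))
t 14.85 grasp [ 543.8 -194.5  149.8] jaw 82.53 tilt [-0.0181  0.0029] q6 -1.97 gap 0.573 F [ 0.2  1.1 -4.2]
shift [-1.4  0.2 86.8] turn -0.17
```

Call:
servo_tool:
  rows:
    - [[0, -0.6, 0], 0, -0.3]
    - [[-0.2, -0.6, 12], 0, -0.3]
    - [[-0.4, -0.6, 24], 0, -0.3]
    - [[-0.6, -0.7, 36], 0, -0.3]
    - [[-0.8, -0.7, 47], 0, -0.3]
    - [[-1, -0.7, 57], 0, -0.3]
    - [[-1.2, -0.7, 65], 0, -0.3]
    - [[-1.3, -0.8, 70], 0, -0.3]

```text
t: 15.65
tcp_pos: [0.5464, -0.1956, 0.2336]
tool_rot: [0.065, 0.998, 0.001, -0.01]
force: [-0.7, 0.3, -4.0]
finger_gap: 0.577
```

```bash
python3 r.py; python3 g.py 543.6 -194.2 63 82.7
```

```text
0.10000931913062244 [ 543.88791125 -194.40303215  100.00931913] 82.72472332052645
(16819, array([ 505.2, -189.9]), array([67.8, 60.9]), 82.9, np.float64(74.9)) (2670, array([ 508.9, -189.7]), array([66.3, 81.9]), 82.7, np.float64(30.6))
t 15.7 grasp [ 543.2 -195.    78.3] jaw 82.53 tilt [-0.0197  0.0038] q6 -1.97 gap 0.581 F [ 0.3 -0.9 -4.3]
shift [-0.6  0.9 15.3] turn -0.17
```

Aligned within half a millimetre, no contact; about 15 mm left.

Call:
servo_tool:
  rows:
    - [[0, 0.3, 4], 0, -0.3]
    - [[-0.1, 0.3, 8], 0, -0.3]
    - [[-0.2, 0.3, 11], 0, -0.3]
    - [[-0.2, 0.3, 13], 0, -0.3]
    - [[-0.3, 0.3, 14], 0, -0.3]
    - [[-0.3, 0.3, 14.5], 0, -0.3]
    - [[-0.3, 0.3, 14.5], 0, -0.3]

```text
t: 16.4
tcp_pos: [0.5463, -0.1953, 0.2189]
tool_rot: [0.065, 0.998, 0.001, -0.01]
force: [0.1, -0.5, -3.6]
finger_gap: 0.581
```

```bash
python3 r.py; python3 g.py 543.6 -194.2 63 82.7
```

```text
0.08529669582722792 [ 543.83680711 -194.07946801   85.29669583] 82.69651897749594
(21032, array([ 505.2, -190. ]), array([67.1, 61.3]), 83.4, np.float64(74.9)) (5169, array([ 546.2, -194.2]), array([ 66.2, 157.2]), 82.8, np.float64(29.6))
t 16.45 grasp [ 543.4 -194.8   63.9] jaw 82.53 tilt [-0.0194  0.0036] q6 -1.97 gap 0.581 F [ 0.4 -1.1 -3.4]
shift [-0.2  0.6  0.9] turn -0.17
```

Call:
servo_tool:
  rows:
    - [[0, 0, 0.4], 0, -0.3]
    - [[0, 0, 0.8], 0, -0.3]
    - [[0, 0, 0.8], 0, -0.3]

```text
t: 16.75
tcp_pos: [0.5463, -0.1953, 0.2188]
tool_rot: [0.065, 0.998, 0.001, -0.01]
force: [-0.8, 1.0, 3.4]
finger_gap: 0.579
```

Call:
servo_tool:
  rows:
    - [[0, 0, 0.2], 0, 0.2]
    - [[0, 0, 0.2], 0, 0.35]
    - [[0, 0, 0.2], 0, 0.5]
    - [[0, 0, 0.2], 0, 0.6]
    - [[-0.2, 0, -10], 0, 0.6]
    - [[-0.7, 0, -35], 0, 0.7]
    - [[-1.4, 0, -75], 0, 0.9]
    - [[-2, 0, -115], 0, 1]

```text
t: 17.55
tcp_pos: [0.5503, -0.1959, 0.3351]
tool_rot: [0.065, 0.998, 0.001, -0.01]
force: [0.7, -0.7, -0.6]
finger_gap: 0.999
```

Call:
servo_tool:
  rows:
    - [[0, 0, -30], 0, 1]
    - [[0, 0, -55], 0, 1]
    - [[0, 0, -65], 0, 1]

```text
t: 17.85
tcp_pos: [0.5521, -0.1963, 0.4038]
tool_rot: [0.065, 0.998, -0.0, -0.007]
force: [1.1, 0.5, -0.1]
finger_gap: 0.999
```

```bash
python3 - <<'E'
from m import *
s=snapshot("wrist");P=pts(s);np.savez("w6.npz",P=P)
print(rect(P,(.5435,-.194),.0785,.09,.05),rect(P,(.4985,-.1888),.07,.0777,.04),rect(P,(.5455,-.1948),.022,.035,.1))
for n in("top","scene"):
  P=pts(snapshot(n));print(rect(P,(.6423,.2935),.078,.094,.05))
E
python3 g.py 642.3 293.2 250 82.5
```

```text
(2693, array([ 542.4, -194. ]), array([49.9, 35.7]), 83.0, np.float64(84.8)) (3287, array([ 500.5, -189.2]), array([48.4, 51. ]), 82.6, np.float64(75.0)) (2322, array([ 545.8, -194.3]), array([ 66.1, 155.2]), 82.7, np.float64(30.2))
(380, array([642.6, 294.3]), array([51.3, 49.4]), 44.2, np.float64(86.2))
(311, array([641.4, 293.8]), array([52.5, 54.5]), 21.9, np.float64(85.7))
t 18.0 grasp [ 548.3 -195.4  245.3] jaw 82.53 tilt [-0.0197  0.0038] q6 -1.97 gap 0.996 F [-0.   0.3 -0.4]
shift [-29.5 496.7  -4.7] turn 0.03
```

Call:
servo_tool:
  rows:
    - [[-1, 25, 0], 0, 1]
    - [[-3, 65, 0], 0, 1]
    - [[-6, 105, 0], 0, 1]
    - [[-9, 150, 0], 0, 1]
    - [[-11, 195, 0], 0, 1]
    - [[-14, 240, 0], 0, 1]
    - [[-17, 285, 0], 0, 1]
    - [[-19, 325, 0], 0, 1]

```text
t: 18.8
tcp_pos: [0.6122, 0.1259, 0.3977]
tool_rot: [0.065, 0.998, 0.001, -0.012]
force: [0.6, -0.7, 0.2]
finger_gap: 0.998
```

```bash
python3 g.py 642.3 293.2 250 82.5
```

```text
t 18.8 grasp [608.4 126.5 242.7] jaw 82.56 tilt [-0.0242  0.0038] q6 -1.42 gap 0.998 F [ 0.6 -0.7  0.2]
shift [-11.8 169.7  -7.5] turn 0.06
```

Call:
servo_tool:
  rows:
    - [[-3, 40, 0], 0, 1]
    - [[-6, 80, -2], 0, 1]
    - [[-9, 120, -4], 0, 1]
    - [[-11, 150, -4], 0, 1]
    - [[-12, 168, -4], 0, 1]
    - [[-12, 170, -4], 0, 1]
    - [[-12, 170, -4], 0, 1]

```text
t: 19.5
tcp_pos: [0.6459, 0.2924, 0.4]
tool_rot: [0.065, 0.998, 0.0, -0.014]
force: [-0.7, -0.5, 0.3]
finger_gap: 1.001
```

```bash
python3 - <<'E'
from m import *
s=snapshot("wrist");P=pts(s)
print(rect(P,(.6423,.2935),.078,.094,.05));cv2.imwrite("pics/w7.png",s["image"])
E
python3 g.py 642.3 293.6 62 82.5
```

```text
(3183, array([641.9, 296.4]), array([50.7, 50.6]), 83.2, np.float64(86.8))
t 19.55 grasp [642.  292.  245.5] jaw 82.51 tilt [-0.0263  0.0024] q6 -1.18 gap 1.0 F [-0.4 -0.3  0.4]
shift [ -5.    1.8 183.5] turn 0.01
```

View pics/w7.png

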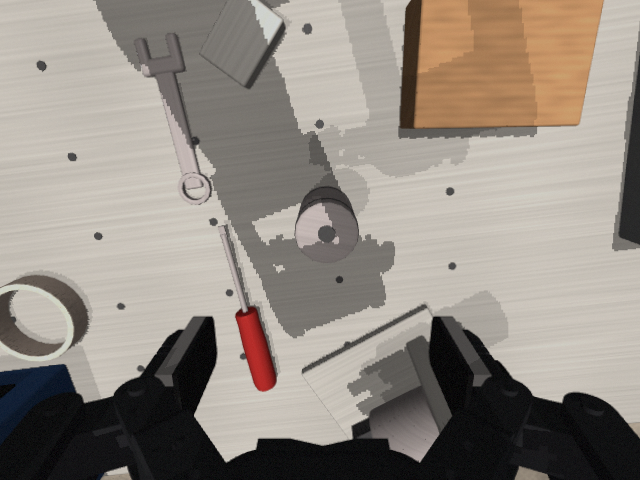

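Wrist view: drum top at (326,233), driver shaft at (225,235) well to the left; no obstacle for the fingers.

Call:
servo_tool:
  rows:
    - [[-1, 1.5, 30], 0, 1]
    - [[-2, 3, 70], 0, 1]
    - [[-3, 3.4, 105], 0, 1]
    - [[-3.5, 3.4, 135], 0, 1]
    - [[-4, 3.4, 160], 0, 1]
    - [[-4.7, 3.4, 176], 0, 1]
    - [[-4.8, 3.4, 182], 0, 1]
    - [[-4.8, 3.4, 182], 0, 1]

```text
t: 20.35
tcp_pos: [0.6466, 0.294, 0.2181]
tool_rot: [0.066, 0.998, 0.0, -0.014]
force: [-0.1, -0.9, -0.2]
finger_gap: 0.999
```

```bash
python3 g.py 642 295.2 62 82.5
```

```text
t 20.35 grasp [642.4 294.3  63.1] jaw 82.45 tilt [-0.0273  0.002 ] q6 -1.18 gap 0.999 F [-0.1 -0.9 -0.2]
shift [0.5 0.8 1.1] turn -0.05
```

Call:
servo_tool:
  rows:
    - [[0, 0.5, 1], 0, 0.6]
    - [[0, 0.5, 1], 0, 0.45]
    - [[0, 0.5, 1], 0, 0.35]
    - [[0, 0.5, 1], 0, 0.25]
    - [[0, 0.5, 1], 0, 0.1]
    - [[0, 0.5, 1], 0, -0.3]
    - [[0, 0.5, 1], 0, -0.3]
    - [[0, 0.5, 1], 0, -0.3]
  force: 70

```text
t: 21.15
tcp_pos: [0.647, 0.2949, 0.2183]
tool_rot: [0.066, 0.998, 0.001, -0.013]
force: [-0.6, 1.1, 5.9]
finger_gap: 0.597
```

Call:
servo_tool:
  rows:
    - [[-0.2, 0, -5], 0, -0.3]
    - [[-0.5, 0, -20], 0, -0.3]
    - [[-1, 0, -45], 0, -0.3]
    - [[-2, 0, -75], 0, -0.3]
    - [[-2.7, 0, -105], 0, -0.3]
    - [[-3, 0, -125], 0, -0.3]
    - [[-3.3, 0, -130], 0, -0.3]
    - [[-3.3, 0, -130], 0, -0.3]

```text
t: 21.95
tcp_pos: [0.6534, 0.2939, 0.3486]
tool_rot: [0.066, 0.998, 0.001, -0.013]
force: [-0.4, 0.8, -5.7]
finger_gap: 0.593
```

```bash
python3 g.py 589.6 -200.1 195 82.6
```

```text
t 21.95 grasp [649.6 294.3 193.7] jaw 82.45 tilt [-0.0249  0.0028] q6 -1.18 gap 0.593 F [-0.4  0.8 -5.7]
shift [  -5.4 -498.    -1.2] turn -0.15
```

Call:
servo_tool:
  rows:
    - [[0, -20, 0], 0, -0.3]
    - [[0, -55, 0], 0, -0.3]
    - [[0, -95, 0], 0, -0.3]
    - [[-1, -140, 0], 0, -0.3]
    - [[-2, -185, 0], 0, -0.3]
    - [[-3, -230, 0], 0, -0.3]
    - [[-4, -275, 0], 0, -0.3]
    - [[-4, -315, 0], 0, -0.3]

```text
t: 22.75
tcp_pos: [0.6149, -0.0209, 0.3466]
tool_rot: [0.066, 0.998, 0.001, -0.015]
force: [0.3, 0.4, -6.0]
finger_gap: 0.594
```

```bash
python3 g.py 589.6 -200.1 195 82.6
```

```text
t 22.75 grasp [610.3 -20.4 191.6] jaw 82.42 tilt [-0.0292  0.0034] q6 -1.65 gap 0.594 F [ 0.3  0.4 -6. ]
shift [  -3.  -180.9   -3.4] turn -0.18
```

Call:
servo_tool:
  rows:
    - [[-1, -35, -1], 0, -0.3]
    - [[-1, -75, -2], 0, -0.3]
    - [[-2, -115, -3], 0, -0.3]
    - [[-3, -145, -3], 0, -0.3]
    - [[-3, -168, -3], 0, -0.3]
    - [[-3, -180, -3], 0, -0.3]
    - [[-3, -180, -3], 0, -0.3]
    - [[-3, -180, -3], 0, -0.3]

```text
t: 23.55
tcp_pos: [0.5939, -0.1988, 0.3486]
tool_rot: [0.066, 0.998, 0.002, -0.016]
force: [0.2, -0.4, -5.4]
finger_gap: 0.592
```

```bash
cat > d.py <<'E'
from m import *
s=snapshot("wrist");P=pts(s);cv2.imwrite("pics/w8.png",s["image"])
g=cv2.cvtColor(s["image"],cv2.COLOR_BGR2GRAY)
z=np.nanmedian(P[345:355,290:350,2]);print("z",z)
c=sense()["tcp_pos"][:2]
print("drum",rect(P,c,z-.004,z+.004,.03))
print(rect(P,(.5435,-.194),.0785,.09,.045),rect(P,(.4985,-.1888),.07,.0777,.04),rect(P,(.5455,-.1948),.022,.035,.1))
E
python3 d.py;python3 g.py 589.6 -200.1 195 82.6
```

```text
z 0.2174640067296301
drum (16721, array([ 588.9, -197.2]), array([51.7, 51.7]), 37.0, np.float64(217.4))
(4397, array([ 542.8, -194.1]), array([50. , 35.5]), 82.5, np.float64(84.9)) (5395, array([ 500.4, -189.3]), array([48.1, 50.6]), 82.0, np.float64(75.1)) (2139, array([ 540.6, -193.6]), array([ 66.2, 145.8]), 82.6, np.float64(30.7))
t 23.6 grasp [ 589.3 -197.5  193.9] jaw 82.47 tilt [-0.0308  0.0052] q6 -1.93 gap 0.591 F [ 0.4 -0.7 -5.1]
shift [-0.6 -2.5 -1.1] turn -0.13
```

View pics/w8.png

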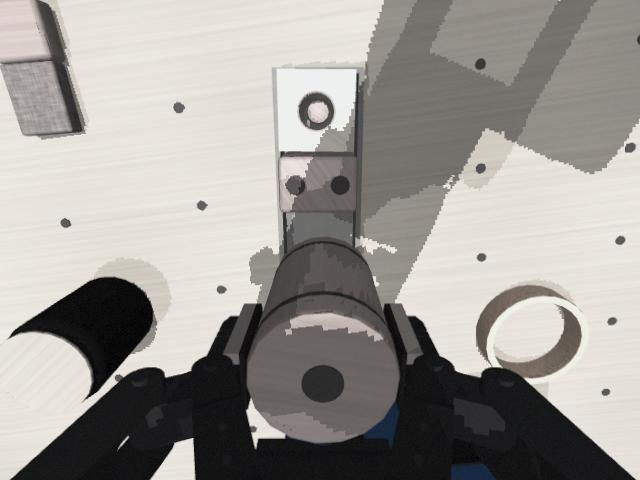

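Wrist view: drum top centred at (322,383); riser (317,183) and spacer (317,110) stand aligned in the tray, free bay below them.

Call:
servo_tool:
  rows:
    - [[-0.8, -1.5, 0], 0, -0.3]
    - [[-1.4, -2.7, 0], 0, -0.3]
    - [[-1.8, -2.7, 10], 0, -0.3]
    - [[-2, -2.7, 20], 0, -0.3]
    - [[-2.3, -2.7, 28], 0, -0.3]
    - [[-2.5, -2.7, 32], 0, -0.3]
    - [[-2.5, -2.7, 32], 0, -0.3]
    - [[-2.5, -2.7, 32], 0, -0.3]

```text
t: 24.4
tcp_pos: [0.5953, -0.2013, 0.3166]
tool_rot: [0.066, 0.998, 0.002, -0.016]
force: [-0.0, 0.6, -4.6]
finger_gap: 0.591
```

```bash
python3 d.py;python3 g.py 589.8 -200.1 66 82.6
```

```text
z 0.185509604559299
drum (16742, array([ 590.4, -200.3]), array([51.4, 52.4]), 34.2, np.float64(185.4))
(5785, array([ 542.9, -194.1]), array([50.1, 35.7]), 82.8, np.float64(85.0)) (7270, array([ 500.4, -189.1]), array([48.5, 51.1]), 82.3, np.float64(75.1)) (2261, array([ 537.3, -193.2]), array([ 66.1, 139.1]), 82.7, np.float64(30.6))
t 24.45 grasp [ 590.7 -200.6  162. ] jaw 82.46 tilt [-0.0302  0.0049] q6 -1.93 gap 0.597 F [ 1.4  0.8 -5.7]
shift [-2.   0.3 96. ] turn -0.14
```

Call:
servo_tool:
  rows:
    - [[-0.1, 0.1, 8], 0, -0.3]
    - [[-0.3, 0.1, 20], 0, -0.3]
    - [[-0.7, 0.1, 32], 0, -0.3]
    - [[-1, 0.1, 44], 0, -0.3]
    - [[-1.4, 0.1, 55], 0, -0.3]
    - [[-1.7, 0.1, 65], 0, -0.3]
    - [[-1.9, 0.1, 73], 0, -0.3]
    - [[-2.1, 0.1, 78], 0, -0.3]

```text
t: 25.25
tcp_pos: [0.595, -0.2011, 0.2379]
tool_rot: [0.066, 0.998, 0.002, -0.016]
force: [0.2, 0.1, -5.2]
finger_gap: 0.593
```

```bash
python3 d.py;python3 g.py 589.8 -200.1 66 82.6
```

```text
z 0.10675608996249339
drum (16838, array([ 590.1, -199.7]), array([51.7, 52.2]), 35.0, np.float64(106.6))
(15628, array([ 552.6, -196.1]), array([57.6, 56.2]), 84.2, np.float64(84.9)) (19050, array([ 500.6, -189.2]), array([49. , 51.4]), 82.6, np.float64(75.1)) (1819, array([ 534.9, -192.9]), array([ 66.6, 134.7]), 82.7, np.float64(30.6))
t 25.3 grasp [ 589.9 -200.2   82.5] jaw 82.46 tilt [-0.0318  0.0057] q6 -1.93 gap 0.591 F [ 0.   0.7 -6.4]
shift [-0.4  0.  16.5] turn -0.14
```

Call:
servo_tool:
  rows:
    - [[-0.1, -0.2, 4], 0, -0.3]
    - [[-0.2, -0.2, 8], 0, -0.3]
    - [[-0.3, -0.2, 11], 0, -0.3]
    - [[-0.4, -0.2, 13], 0, -0.3]
    - [[-0.4, -0.2, 14], 0, -0.3]
    - [[-0.4, -0.2, 14.5], 0, -0.3]
    - [[-0.4, -0.2, 14.5], 0, -0.3]

```text
t: 26.0
tcp_pos: [0.5948, -0.2013, 0.223]
tool_rot: [0.066, 0.998, 0.002, -0.016]
force: [-0.5, -0.1, -5.6]
finger_gap: 0.594
```

Call:
servo_tool:
  rows:
    - [[0, 0, 0.4], 0, -0.3]
    - [[0, 0, 0.8], 0, -0.3]
    - [[0, 0, 0.8], 0, -0.3]

```text
t: 26.3
tcp_pos: [0.5949, -0.2012, 0.2224]
tool_rot: [0.066, 0.998, 0.002, -0.016]
force: [-0.0, -0.7, -5.3]
finger_gap: 0.592
```

Call:
servo_tool:
  rows:
    - [[0, 0, 0.4], 0, -0.3]
    - [[0, 0, 0.8], 0, -0.3]
    - [[0, 0, 0.8], 0, -0.3]

```text
t: 26.6
tcp_pos: [0.5948, -0.2012, 0.2223]
tool_rot: [0.066, 0.998, 0.002, -0.016]
force: [-1.5, 1.0, 1.8]
finger_gap: 0.592
```

Call:
servo_tool:
  rows:
    - [[0, 0, 0.5], 0, -0.3]
    - [[0, 0, 0.5], 0, 0.2]
    - [[0, 0, 0.5], 0, 0.35]
    - [[0, 0, 0.5], 0, 0.5]
    - [[0, 0, 0.5], 0, 0.6]
    - [[-0.3, 0, -10], 0, 0.6]
    - [[-1, 0, -35], 0, 0.7]
    - [[-2, 0, -75], 0, 0.9]

```text
t: 27.4
tcp_pos: [0.5984, -0.2016, 0.2963]
tool_rot: [0.066, 0.998, 0.003, -0.018]
force: [0.5, -0.3, -0.8]
finger_gap: 0.948
```

Call:
servo_tool:
  rows:
    - [[-1, 0, -35], 0, 1]
    - [[-2, 0, -75], 0, 1]
    - [[-3, 0, -110], 0, 1]
    - [[-3, 0, -110], 0, 1]

```text
t: 27.8
tcp_pos: [0.6068, -0.2035, 0.4134]
tool_rot: [0.066, 0.998, -0.0, -0.012]
force: [0.7, -0.3, 0.0]
finger_gap: 1.0
```

```bash
python3 - <<'E'
from m import *
s=snapshot("wrist");P=pts(s);cv2.imwrite("pics/w9.png",s["image"])
def plane(c,r,lo,hi):
    q=P[(np.hypot(P[...,0]-c[0],P[...,1]-c[1])<r)&(P[...,2]>lo)&(P[...,2]<hi)]
    A=np.c_[q[:,:2]-c,np.ones(len(q))];k=np.linalg.lstsq(A,q[:,2],rcond=None)[0];return np.round([np.degrees(k[0]),np.degrees(k[1]),k[2]*1000],2)
for n,c,lo,hi in(("drum",(.5901,-.2001),.08,.1),("riser",(.5426,-.194),.0785,.089),("spacer",(.499,-.189),.068,.0777)):
    print(n,plane(c,.022 if n!="riser" else .015,lo,hi),rect(P,c,lo,hi,.03 if n!="spacer" else .035))
print(plane((.66,-.1),.03,-.01,.01))
S=snapshot("scene");cv2.imwrite("pics/s9.png",cv2.resize(S["image"][260:380,190:350],None,fx=4,fy=4))
T=snapshot("top");T0=np.load("top0.npz")["img"];d=cv2.absdiff(T["image"],T0).max(2)>60;cv2.imwrite("pics/t9.png",T["image"])
c,_=cv2.findContours(d.astype(np.uint8),0,1);print([cv2.boundingRect(k) for k in c if cv2.contourArea(k)>25])
print(sense()["t"],sense()["force"])
E
```

```text
drum [-1.20e-01  6.00e-02  9.11e+01] (3127, array([ 589. , -199.3]), array([51. , 50.9]), 47.4, np.float64(90.8))
riser [-5.000e-01 -7.000e-02  8.523e+01] (2988, array([ 546.9, -194.6]), array([50. , 43.1]), 83.4, np.float64(85.0))
spacer [ 0.37  0.11 75.09] (3557, array([ 500.3, -189.3]), array([47.9, 50.2]), 82.0, np.float64(75.1))
[0.04 0.09 1.01]
[(321, 436, 52, 41), (0, 394, 48, 86), (87, 378, 131, 102), (279, 243, 10, 10), (391, 242, 26, 41), (268, 242, 31, 27), (193, 228, 7, 7), (187, 223, 28, 27), (208, 148, 294, 332)]
27.95 [-0.16303024  0.8885668  -0.24130369]
```

View pics/w9.png

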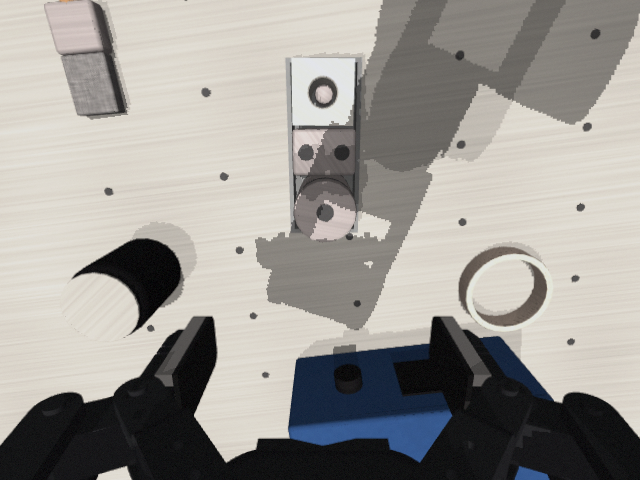

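View pics/t9.png

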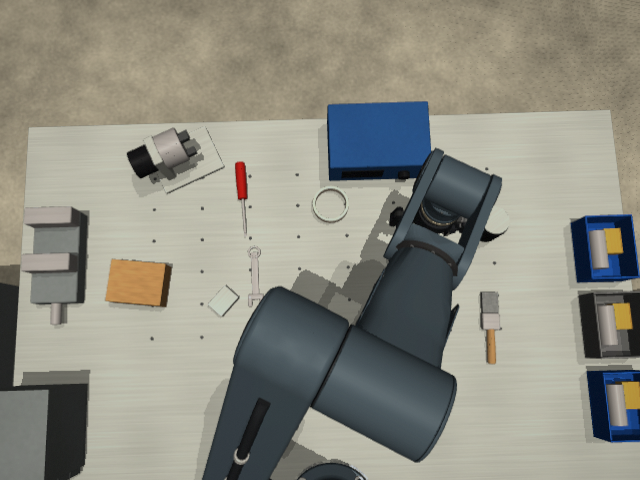

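Wrist view: all three parts are in the tray row, with the spacer hole and post at (323,92), riser (324,152) and drum (325,210). The top view shows the bystanders where they were. With the bench reading 1.0 mm high, the top heights come to 74.1, 84.2 and 90.1 mm, against 74, 84 and 90 for parts standing flat on the floor.

```bash
python3 -c "
from station import sign_off
print(sign_off())"
```

```text
the job is handed in; nothing more can be done
None
```

The job is handed in at about 28 s of the 72 s allowed. I threaded the spacer over the post, then set the riser beside it and the drum at the far end. Each part was lowered until the wrist force showed it on the floor, then released.

- **Standing flat:** after taking off the 1 mm the wrist camera reads high on the bench, the part tops were at 74.1, 84.2 and 90.1 mm. Flat on the tray floor they should be at 74, 84 and 90 mm.
- **Position and other items:** the row is in line with the tray and the post shows through the spacer's hole. The bystanders I could see in the last top view looked where they started; the arm hid part of the tumbler. The gripper was clear of the parts, with no force on it.
- **Disagreements:** the plane fits on the riser and spacer tops showed slopes of up to 0.5°. I put these down to stray points from the neighbouring parts, because the heights match. The tool's tilt also crept to about 1.8° during the moves, but the drum's top still measured level to about 0.1° after release.

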